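# Hold an inspection mirror so the overhead code reader sees the label on the side of a pot

## Task

The overhead code reader cannot see the code label on the side of the filled pot in its nest. Take the inspection mirror gently by its handle from its rest and hold it in front of the label, glass centre level with the label and about 50 mm straight out from it, angled so that the lens sees the label in the middle of the glass. Finish while still holding the mirror still at that angle, clear of everything but your fingers, and leave the pot and the other things on the bench undisturbed.

Things in the scene. Friction and masses are not known exactly. Their poses are not given: they have to be found in the camera images.
- mirror: Loose inspection mirror, 0.15 kg (+-30 %). Dark handle 16 x 16 mm, x -70 to +50 mm (last 10 mm a round steel tail cap); steel stem to x = 162 mm; hinged head. Origin: mid-underside of the handle; +x to the head, +z up on the rest; axis at z = 8 mm, mass centre at x = 19 mm. Thin plastic shell: grip with 5 to 12 N; over 20 N on a pad damages it.
- head (a joint): Head angle, rad, on a stiff friction hinge (axis across the handle at x = 167, z = 8 mm in the mirror's frame). The glass normal points forward and up, 0.55 rad + this value above the handle's +x; larger = more upward. Starts anywhere from -0.25 to 0.2 and stays unless pushed (0.06 N m); no need to change it: tilt the whole mirror instead.
- glass (a point): Centre of the front face of the flat mirror glass (45 x 59 mm in a black frame 50 x 64 mm, 5 mm thick), 9 mm in front of the hinge axis. +z: outward normal of the reflecting face; +y: across (the mirror's +y); +x: down along the glass.
- rest: Grey rest fixed to the bench: base 96 x 56 x 6 mm, two notched posts 8 mm thick at x = -42 and +42 mm, notch floors 30 mm and horn tops 43 mm above the bench, notches 19 mm wide. The handle lies in both notches along the rest's +x, the head beyond its +x end; grip between the posts (76 mm clear).
- stand: Code-reading station fixed to the bench; origin on the bench under the nest. White base 140 x 190 mm, 40 mm high (y -135 to +55 mm); white pedestal of radius 34 mm at the origin, nest floor 93 mm, rim 104 mm above the bench. Column 30 x 30 mm at y = -110 mm, 450 mm high, with an arm at 410 mm that carries the camera above the nest.
- lens (a point): Front of the camera's lens, 335 mm above the bench, on the vertical axis of the nest and pot, looking straight down with a wide view; a ring light of 34 mm radius surrounds it, the camera body above is 42 mm square. Only the point matters.
- pot: The open yellow pot with small figures, standing loose in the nest: radius 23 mm, 40 mm high, about 50 g. Origin: centre of its underside; +x points straight out through the middle of the code label.
- mark (a point): Middle of the code label (white square sticker 15 mm with a dark pattern) on the side of the pot, 24 mm from the pot's axis, 26 mm above its underside (about 119 mm above the bench). Axes as the pot: +x straight out from the label, horizontal, +z up.
- aim (a point): Point in the air, fixed to the pot, on the line from label to lens, 18 % of the way. By the law of reflection, with the glass centre 50 mm out from the label, the normal at the glass centre passes through this point when the lens sees the label mid-glass (normal then about 0.62 rad above horizontal, towards the pot).
- aim_near (a point): As aim, 15.1 % of the way from label to lens: where the glass normal must pass when the glass centre is 40 mm out from the label (used from 35 to 45 mm).
- aim_far (a point): As aim, 20.6 % of the way from label to lens: where the glass normal must pass when the glass centre is 60 mm out from the label (used from 55 to 65 mm).
- table: The grey bench top, at height 0.
- pot_a: Yellow pot, bystander, 46 mm wide, 40 mm high; origin centre of underside.
- pot_b: Yellow pot, bystander, as pot_a.
- pot_c: Empty yellow pot, bystander, as pot_a.
- lid_a: Yellow lid, bystander, 48 mm wide, 12 mm high; origin centre of underside.
- lid_b: Yellow lid, bystander, as lid_a.
- tweezers: Steel tweezers lying flat, bystander, about 145 mm long, 6 mm high; origin near the middle.
- labels: Roll of paper labels lying flat, bystander, 72 mm wide, 28 mm high; origin centre of underside.
Mind the look-alikes: they are no part of the job. Leave any pink look-alike of the pot alone.

How it is judged:
On the way:
1. the mirror is lifted clear of its rest in the fingers (contact force between the fingers and mirror above 1 N and contact force between mirror and rest below 0.05 N and height (world z) of mirror above 0.04 m), for 0.2 s.
At the end, for the whole second after the job is handed in: Mirror held still in the fingers, touching nothing else; glass centre 35 to 65 mm out from the label, within 12 mm sideways and in height; its normal passes the aim point for that distance within 10 mm each way (label seen within 10 mm of mid-glass); pot upright in its nest (((x of glass in the frame of mark between 0.035 and 0.045 m and x of aim_near in the frame of glass between -0.01 and 0.01 m and y of aim_near in the frame of glass between -0.01 and 0.01 m and z of aim_near in the frame of glass above 0.03 m) or (x of glass in the frame of mark between 0.0449 and 0.0551 m and x of aim in the frame of glass between -0.01 and 0.01 m and y of aim in the frame of glass between -0.01 and 0.01 m and z of aim in the frame of glass above 0.03 m) or (x of glass in the frame of mark between 0.055 and 0.065 m and x of aim_far in the frame of glass between -0.01 and 0.01 m and y of aim_far in the frame of glass between -0.01 and 0.01 m and z of aim_far in the frame of glass above 0.03 m)) and y of glass in the frame of mark between -0.012 and 0.012 m and z of glass in the frame of mark between -0.012 and 0.012 m and contact force between the fingers and mirror above 1 N and contact force between mirror and rest below 0.05 N and contact force between mirror and stand below 0.05 N and contact force between mirror and pot below 0.05 N and contact force between mirror and table below 0.05 N and linear speed of mirror below 0.02 m/s and angular speed of mirror below 0.1 rad/s and angle between pot's own z axis and vertical below 0.1 rad and distance between lens and mark between 0.21 and 0.224 m); the arm keeps its last pose, push and grip.
It fails at once if the mirror's handle is squeezed too hard (over 20 N on each pad) (contact force between the fingers and mirror above 40 N).
It fails at once if the pot with the label is knocked (distance of pot from where it was at the start of the episode above 0.006 m or angle between pot's own z axis and vertical above 0.15 rad).
It fails at once if a bystander is disturbed (distance of any of pot_a, pot_b, pot_c, lid_a, lid_b, tweezers, labels from where it was at the start of the episode above 0.02 m).
It also fails if it takes over 35 s, if anything falls off the work surface, if the arm or the gripper's body presses on something with over 40 N, if the wrist force passes 120 N, or if a joint passes its speed limit or range.

## Robot

A 7-joint arm with a two-finger parallel gripper is mounted at the origin on the work surface. World frame = base frame: x ahead of the robot, y to its left, z up, the work surface at z = 0. Lengths are in m, angles in rad, forces in N, time in s.
With the tool pointing down it reaches from about 0.4 to 0.85 m from the base axis. Payload 4.5 kg.
Tool frame: the origin (TCP) lies at the very end of the fingers, on their centre line; the grasp point (between the pads) lies 19 mm behind it; z points along the fingers, y is the line along which they close (so a half turn about z gives the same grasp; the last joint's range is limited). The gripper opens to 88 mm and grips with 3 to 60 N. Pads are 18 mm wide; open, the fingers measure 123 mm over their backs; the gripper's body (75 mm by 187 mm) begins 45 mm behind the grasp point.
Start: joints at [-1.173, 0.689, -0.195, 1.565, 0.157, 0.902, -0.215], TCP at [0.222, 0.584, 0.239] pointing down, gripper open.
Joint ranges: [-3.01, 3.01], [-0.46, 2.08], [-1.47, 1.51], [0.13, 2.56], [-1, 4.14], [0.04, 2.09], [-2.66, 2.66]. Speed limits (rad/s): [2.57, 2.57, 3.14, 3.14, 3.14, 3.14, 3.14].

## Interface

Orientations are given as a unit quaternion [x, y, z, w].
In Python, from plant import r gives the robot as it stands. The module is installed in compiled form; this text tells all that it offers.
- The arm moves only by the tool step_arm, never from a script. Its argument "increments" is a list of rows, each a list of 2 entries, a list of its own where there are three numbers: the shift along the world's x, y, z in cm, then the turn, a rotation vector about the world's x, y, z in degrees. A call has exactly 10 rows; each row shifts and turns the commanded pose from where the row before left it; what a row does not reach is not made up. A row lasts 1/10 s, in which the tool goes at most 50 mm and 8.59 degrees, less where a joint would pass 70% of its speed; a pose out of reach is approached as far as the arm can. A call is refused whole if a number of a shift passes 5 or a number of a turn 8.59, either way. A call with a gripper value outside its range is refused whole. "fingers" is the opening, from 0 (shut) to 1 (fully open), set as the call begins (left out, the last holds). The fingers move at their own pace and stop on an object; "grip_force" is the grip in N (left out, the last holds). Time passes only in rows, so rows that do not move let the fingers close, or fill a call up. It gives the time, the measured TCP pose, the force, the opening and the grip force at its end, in the units of the state.
- r.get_state(): the state, without advancing time (a new reading comes with each control period).
- r.snapshot(name): name is "side" or "top" or "wrist"; returns (picture, depth): 400x640x3 uint8, red, green, blue; 400x640 float32, m along the optical axis (not along the pixel's ray), 0 where there is no reading.
- r.calibration(name): a dict with "fov_y" (degrees; the focal length in pixels is half the picture's height over the tangent of half this angle, whatever the lens; pixels are square), "cx", "cy" (the principal point, pixels), "R" (3x3) and "t" (3): a world point X has camera coordinates R X + t. Camera axes: x right, y down, z forward; pixel columns grow to the right and rows downward; lengths in m; the calibration is good to about 2 mm. A picture is of the moment at which its call begins: read the wrist's pose just before it. calibration takes no time and is no camera call; for the wrist camera it gives the pose at the moment of the call.
- r.finish_job(): hands the job in; it is judged then, once.
The state is a dict: "clock": time; "q": joint angles; "qd": joint speeds; "joint_torque": joint torques, N m; "tool_pos": TCP position; "eef_rot": TCP orientation; "contact_force": force on the tool from outside, world axes, zero at the start; "moment": the same for the moment, N m; "opening": opening from 0.0 (shut) to 1.0 (fully open); "finger_force": force on a finger pad.
Only numpy, scipy, OpenCV 4.12 (cv2) and the standard library are available. Lean on these libraries where they do the work, as an engineer would, in place of code of your own. Each camera call takes 0.05 s, during which the arm holds its last target. There are 200 camera calls.

## Working session

There is one attempt and no reset: what is moved stays moved. The work goes in short steps, Python scripts to look and compute and a tool call to move; the robot and the scene stay as the last step left them, time stands still between calls to the robot, and variables do not carry over. Pictures are saved under pics/ and viewed, at most 10 in all, crops included, and the job is handed in when it is done.

Besides the shell and the picture viewer there is one more tool, called after "Call:" as name(argument=value, ...) on one line, values as JSON. step_arm: Moves the arm, as the interface text tells. Its arguments: {"type":"object","properties":{"increments":{"type":"array","items":{"type":"array"}},"fingers":{"type":"number"},"grip_force":{"type":"number"}},"required":["increments"]}

```bash
mkdir -p pics; cat > h.py <<'E'
import numpy as np, cv2
from plant import r
def snap(n,f):
    c=r.calibration(n); p,d=r.snapshot(n)
    cv2.imwrite(f'pics/{f}.png',p[:,:,::-1]); np.savez(f'pics/{f}.npz',p=p,d=d,**{k:np.array(c[k]) for k in c})
def load(f): return np.load(f'pics/{f}.npz')
def world(z,u,v,depth=None):
    fl=200/np.tan(np.radians(z['fov_y'])/2)
    u=np.asarray(u);v=np.asarray(v)
    d=z['d'][v.astype(int),u.astype(int)] if depth is None else depth
    X=np.stack([(u-z['cx'])/fl*d,(v-z['cy'])/fl*d,d+0*u],-1)
    return (X-z['t'])@z['R']
def proj(z,P):
    fl=200/np.tan(np.radians(z['fov_y'])/2)
    c=np.asarray(P)@z['R'].T+z['t']; return c[...,:2]/c[...,2:]*fl+[z['cx'],z['cy']]
E
python3 - <<'E'
from h import *
snap('top','top0'); snap('side','side0')
a=cv2.imread('pics/top0.png'); b=cv2.imread('pics/side0.png')
print(r.get_state()['tool_pos'],r.get_state()['eef_rot'])
for n in('top','side'): print(r.calibration(n))
E
```

```text
[0.22221558 0.58356313 0.23799149] [ 1.80822937e-01  9.83515328e-01 -8.11944354e-04 -7.82681826e-05]
{'fov_y': 55.65231308959686, 'cx': 320.01440477367964, 'cy': 202.99332691585968, 'R': array([[-0.0194024 , -0.99940054, -0.02867256],
       [-0.99155362,  0.02291253, -0.12765748],
       [ 0.12823792,  0.02595352, -0.99140378]]), 't': array([0.0464344 , 0.61239588, 1.06775064])}
{'fov_y': 55.9090418296245, 'cx': 316.5394271124089, 'cy': 199.13057427100424, 'R': array([[-0.96689451, -0.25512996, -0.00486965],
       [-0.14604266,  0.56892163, -0.80932053],
       [ 0.20925236, -0.7818164 , -0.58734706]]), 't': array([0.55107584, 0.22631658, 0.89588731])}
```

View pics/top0.png

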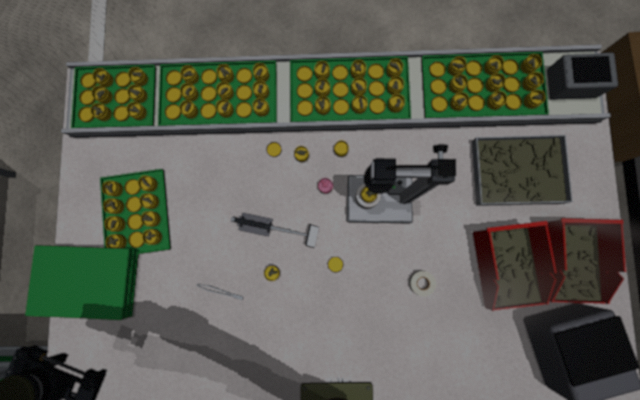

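View pics/side0.png

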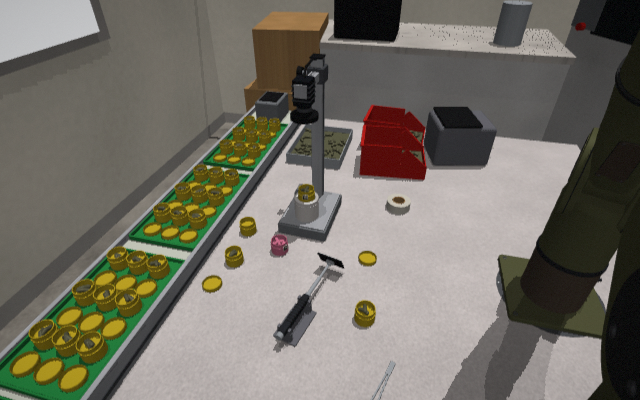

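The top view shows the mirror and its rest at about (235–318, 217–240), with the head at (312,235). The stand's pot is at (368,195), a pink look-alike at (325,186), and bystanders lie around them. In the side view the filled pot is at (306,193) and the mirror handle at (295,315). Next I'll enlarge the crops.

```bash
python3 - <<'E'
from h import *
a=cv2.imread('pics/top0.png')[150:270,220:430]; b=cv2.imread('pics/side0.png')[165:265,250:360]
A=cv2.resize(a,None,fx=3.6,fy=3.6,interpolation=cv2.INTER_CUBIC)
cv2.imwrite('pics/c1.png',A)
s=cv2.imread('pics/side0.png')
B=np.hstack([cv2.resize(s[170:245,265:345],(400,375),interpolation=cv2.INTER_CUBIC),cv2.resize(s[245:355,265:365],(400,440),interpolation=cv2.INTER_CUBIC)[:375]])
cv2.imwrite('pics/c2.png',B)
z=load('top0')
for u,v in [(235,220),(255,224),(290,232),(312,235),(368,195),(383,195),(355,215),(410,218),(325,186),(335,264),(272,272),(421,282),(340,148),(300,220)]: print(u,v,world(z,u,v).round(3))
z=load('side0')
for u,v in [(306,188),(306,205),(295,322),(280,338),(330,262)]: print(u,v,world(z,u,v).round(3))
E
```

```text
235 220 [0.568 0.281 0.048]
255 224 [0.555 0.223 0.048]
290 232 [0.53  0.122 0.04 ]
312 235 [0.52  0.058 0.049]
368 195 [ 0.621 -0.099  0.123]
383 195 [ 0.632 -0.151  0.041]
355 215 [ 0.575 -0.067  0.043]
410 218 [ 0.564 -0.226  0.04 ]
325 186 [0.666 0.018 0.022]
335 264 [ 0.435 -0.006  0.003]
272 272 [0.417 0.176 0.036]
421 282 [ 0.378 -0.257 -0.001]
340 148 [ 0.782 -0.03   0.021]
300 220 [0.568 0.096 0.004]
306 188 [ 0.627 -0.106  0.13 ]
306 205 [ 0.617 -0.068  0.101]
295 322 [0.558 0.23  0.007]
280 338 [0.567 0.298 0.043]
330 262 [0.517 0.069 0.044]
```

View pics/c1.png

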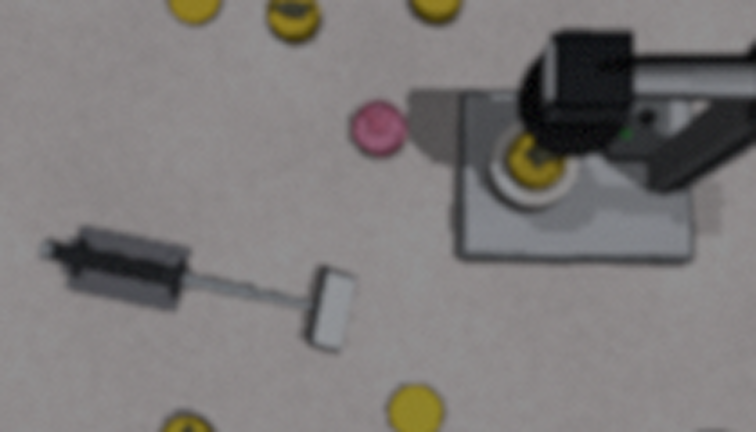

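View pics/c2.png

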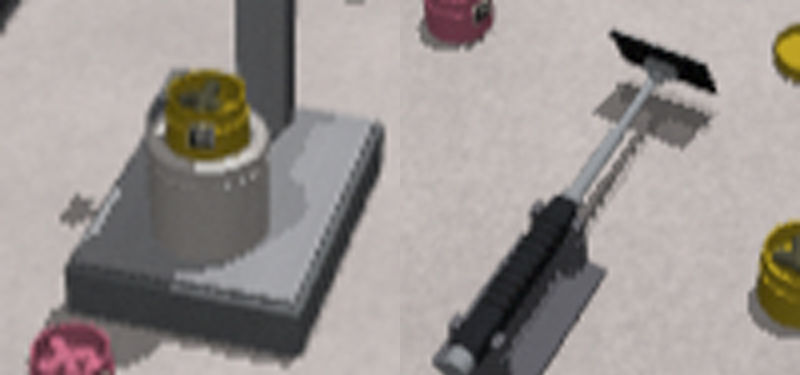

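The label sits on the yellow pot in the nest, at about (305.6,197.4) in the side view. The pink pot at (280,244) also carries a label, but it is the look-alike and stands outside the nest, so I leave it alone. Next I measure.

```bash
cat > meas.py <<'E'
from h import *
from scipy.optimize import brentq
def cloud(f):
    z=load(f); v,u=np.mgrid[0:400,0:640]; P=world(z,u.ravel(),v.ravel()); C=z['p'].reshape(-1,3).astype(int)
    k=z['d'].ravel()>0; return P[k],C[k]
def near(P,x0,x1,y0,y1,z0,z1): return (P[:,0]>x0)&(P[:,0]<x1)&(P[:,1]>y0)&(P[:,1]<y1)&(P[:,2]>z0)&(P[:,2]<z1)
def label_ray(z,px,c,zm=.119,R=.024):
    o=-z['R'].T@z['t']; d=world(z,px[0],px[1],1.0)-o
    a=d[:2]@d[:2]; b=2*d[:2]@(o[:2]-c); cc=(o[:2]-c)@(o[:2]-c)-R*R
    D=b*b-4*a*cc; s=(-b-np.sqrt(max(D,0)))/2/a; X=o+s*d; return X,np.arctan2(X[1]-c[1],X[0]-c[0]),D
E
python3 - <<'E'
from meas import *
for f in('top0','side0'):
    P,C=cloud(f)
    k=near(P,.45,.8,-.3,.05,.034,.046); Q=P[k]
    print(f,'base',cv2.minAreaRect((Q[:,:2]*1000).astype(np.float32)),k.sum(),Q[:,2].mean())
    k=near(P,.55,.7,-.17,-.03,.098,.14)&(C[:,0]-C[:,2]>40); Q=P[k]; print('pot',k.sum(),Q.min(0),Q.max(0),Q.mean(0))
    k=near(P,.54,.7,-.17,-.03,.095,.108)&(C[:,0]-C[:,2]<25); Q=P[k]; print('rim',k.sum(),Q.min(0),Q.max(0))
    k=near(P,.5,.6,.16,.3,.035,.06)&(C.max(1)<90); Q=P[k]
    m=Q.mean(0); w,V=np.linalg.eigh(np.cov((Q-m).T)); print('handle',m,V[:,2],np.ptp((Q-m)@V[:,2]),k.sum())
    k=near(P,.46,.58,.03,.1,.02,.09); Q=P[k]; m=Q.mean(0); w,V=np.linalg.eigh(np.cov((Q-m).T)); print('head',m,V[:,0],np.sqrt(w),k.sum(), Q.min(0),Q.max(0))
z=load('side0')
for c in ([.62,-.1],[.625,-.1],[.625,-.095]): print(label_ray(z,(305.6,197.4),np.array(c)))
E
```

```text
top0 base ((655.053466796875, -96.521728515625), (280.87408447265625, 283.2064514160156), 87.2398452758789) 1674 0.03916055007777752
pot 122 [ 0.60476327 -0.12105399  0.11138499] [ 0.64495746 -0.07973635  0.13534659] [ 0.62062815 -0.09750782  0.1197856 ]
rim 164 [ 0.59355166 -0.13406741  0.09517805] [ 0.65775203 -0.07024576  0.10793671]
handle [0.55941096 0.22964345 0.0446398 ] [-0.21866368 -0.97579969  0.00107987] 0.11350226894600746 234
head [0.52020687 0.06050341 0.04524383] [ 0.18584926  0.77535935 -0.60355441] [0.0080768  0.01452019 0.01735825] 229 [0.48889248 0.04101045 0.02057158] [0.55161844 0.09885487 0.06657893]
side0 base ((640.619384765625, -94.5323486328125), (313.2049255371094, 188.74249267578125), 53.138362884521484) 1273 0.03941678090062394
pot 199 [ 0.60269212 -0.12334731  0.10246645] [ 0.64743964 -0.07283265  0.13557306] [ 0.6232793  -0.09443404  0.12193012]
rim 162 [ 0.59232023 -0.1240226   0.09505365] [ 0.65784691 -0.06538482  0.10777272]
handle [0.55716616 0.23972438 0.04403456] [-0.2252417  -0.97423102  0.01183639] 0.12093032291538522 435
head [0.51784897 0.06953695 0.04708226] [ 0.18014069  0.8716019  -0.45591606] [0.00824737 0.01253038 0.01727515] 205 [0.48551914 0.04667818 0.02120569] [0.55139728 0.09970217 0.06536435]
(array([ 0.61984837, -0.07600048,  0.12011603]), np.float64(1.5771141804784672), np.float64(0.001396407657127785))
(array([ 0.62000894, -0.07652471,  0.11972237]), np.float64(1.7802862658511835), np.float64(0.001509892022858006))
(array([ 0.61858432, -0.07187341,  0.12321517]), np.float64(1.841407054999621), np.float64(0.0015204941919786386))
```

Call:
step_arm(increments=[[[4,-4,1],[0,0,0]],[[4,-4,1],[0,0,0]],[[4,-4,1],[0,0,0]],[[4,-4,1],[0,0,0]],[[4,-4,1],[0,0,0]],[[4,-4,1],[0,0,0]],[[4,-4,1],[0,0,0]],[[2,-4,1],[0,0,0]],[[0,-4,0],[0,0,0]],[[0,0,0],[0,0,0]]], fingers=1)

```text
clock: 1.1
tool_pos: [0.4876, 0.2527, 0.3093]
eef_rot: [0.186, 0.983, -0.003, 0.0]
contact_force: [0.1, -0.4, -0.6]
opening: 1.002
finger_force: 0.0
```

```bash
python3 - <<'E'
from h import *
snap('wrist','w1'); s=r.get_state(); print(s['tool_pos'],s['eef_rot'],s['q'])
c=r.calibration('wrist'); R=np.array(c['R']); print('cam',-R.T@c['t'],'axes',R.round(3),c['fov_y'])
E
```

```text
[0.48674318 0.25671534 0.30943532] [ 1.83786722e-01  9.82965446e-01 -1.17009448e-03 -5.79808956e-05] [-0.42202765  0.50994254 -0.23815087  1.69663426  0.14352585  0.95380224
  0.48667778]
cam [0.41496434 0.28572938 0.45497681] axes [[ 0.362  0.932 -0.003]
 [ 0.889 -0.344  0.302]
 [ 0.28  -0.112 -0.953]] 70.14394788832193
```

View pics/w1.png

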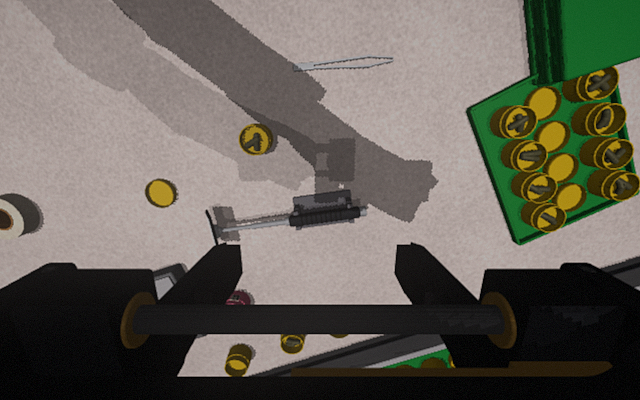

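The wrist view shows the mirror at about (210–365, 208–240), with the handle centred near (327,216). I turn the tool across the handle and tilt it for a closer view of the label and glass.

Call:
step_arm(increments=[[[1,-2,0],[0,0,-8.2]],[[1,-2,0],[0,0,-8.2]],[[1,-2,0],[0,0,-8.2]],[[1,-2,0],[0,0,-8.2]],[[1,-2,0],[0,0,-8.2]],[[1,-2,0],[0,0,-8.2]],[[1,-2,0],[0,0,-8.2]],[[1,-2,-1],[0,0,-8.2]],[[1,-2,-1],[0,0,-8.2]],[[0,-2,-1],[0,0,-8.2]]])

```text
clock: 2.15
tool_pos: [0.5772, 0.0617, 0.2789]
eef_rot: [0.783, 0.622, 0.001, -0.0]
contact_force: [-0.1, 0.2, 0.8]
opening: 0.998
finger_force: 0.0
```

Call:
step_arm(increments=[[[0,0,0],[0,0,0]],[[0,0,0],[-7,0,0]],[[0,0,0],[-7,0,0]],[[0,0,0],[-7,0,0]],[[0,0,0],[-7,0,0]],[[0,0,0],[-7,0,0]],[[0,0,0],[0,0,0]],[[0,0,0],[0,0,0]],[[0,0,0],[0,0,0]],[[0,0,0],[0,0,0]]])

```text
clock: 3.15
tool_pos: [0.5763, 0.0585, 0.2809]
eef_rot: [0.747, 0.594, -0.187, 0.235]
contact_force: [-0.1, -0.1, 0.3]
opening: 1.005
finger_force: 0.0
```

```bash
python3 - <<'E'
from h import *
s=r.get_state(); print(s['clock'],s['tool_pos'],s['eef_rot'],s['q'])
snap('wrist','w2')
c=r.calibration('wrist'); R=np.array(c['R']); print('cam',-R.T@c['t'],R[2])
E
```

```text
3.15 [0.57626527 0.05854621 0.28085549] [ 0.74677192  0.59362257 -0.18679823  0.23462815] [-0.73353486  0.75734224  0.48585848  1.60065829  0.27942154  1.07509947
 -0.72117775]
cam [0.59550215 0.20531017 0.35619446] [-0.07004525 -0.78763779 -0.61214408]
```

View pics/w2.png

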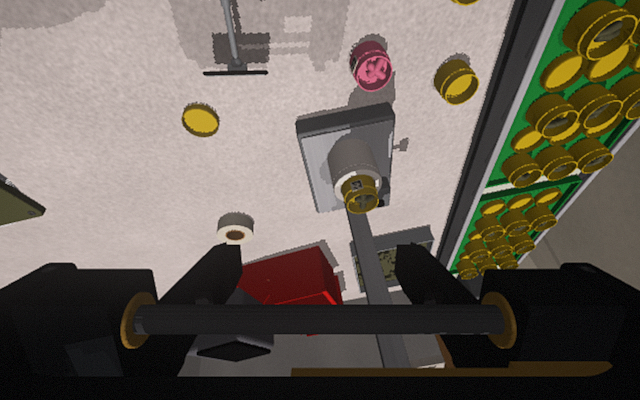

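The wrist view (upside down) shows the nest pot at (361,192), its label near (357,184), the pink pot at (372,68) and the mirror head at (235,72).

```bash
python3 - <<'E'
from meas import *
a=cv2.imread('pics/w2.png')
cv2.imwrite('pics/c3.png',np.hstack([cv2.resize(a[150:220,325:395],(490,490),interpolation=cv2.INTER_CUBIC)]))
P,C=cloud('w2')
k=near(P,.59,.66,-.14,-.06,.105,.14)&(C[:,0]-C[:,2]>40); Q=P[k]; print('pot',k.sum(),Q.min(0),Q.max(0))
k=near(P,.57,.68,-.15,-.05,.05,.10)&(C.max(1)-C.min(1)<25); Q=P[k]
from scipy.optimize import least_squares
def circ(Q,R): 
    f=lambda c:np.hypot(*(Q[:,:2]-c).T)-R
    s=least_squares(f,[.625,-.1],loss='soft_l1',f_scale=.002); return s.x,np.abs(f(s.x)).mean(),len(Q)
print('pedestal fit w2',circ(Q,.034))
k=near(P,.59,.66,-.14,-.06,.106,.128)&(C[:,0]-C[:,2]>40)&(P[:,1]>-.095); print('pot side fit w2',circ(P[k],.023))
P,C=cloud('side0')
k=near(P,.57,.68,-.15,-.05,.05,.095)&(C.max(1)-C.min(1)<25); print('ped side0',circ(P[k],.034))
E
```

```text
pot 751 [ 0.60437753 -0.1207356   0.10507279] [ 0.64916678 -0.07468269  0.13320533]
pedestal fit w2 (array([ 0.62725517, -0.10015534]), np.float64(0.00045846770687639813), 1199)
pot side fit w2 (array([ 0.62718289, -0.10074226]), np.float64(0.0009205479975977351), 326)
ped side0 (array([ 0.62616169, -0.10049074]), np.float64(0.000969296744644322), 307)
```

View pics/c3.png

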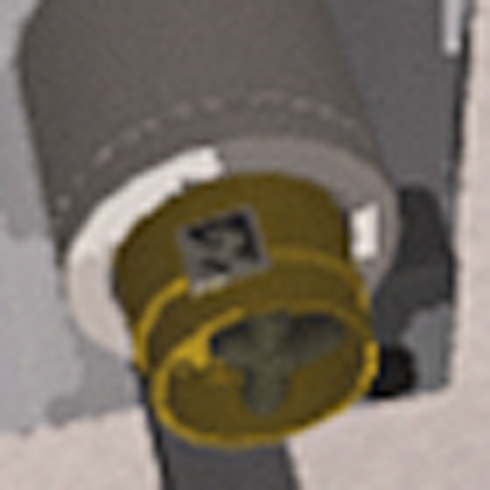

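The crop shows the code label at (223,246), which is full-picture pixel (356.4,184.6). It is on the yellow pot in the nest.

```bash
python3 - <<'E'
from meas import *
c=np.array([.6268,-.1003])
for f,px,cc in(('w2',(356.4,184.6),[.6272,-.1004]),('side0',(305.1,196.9),[.6262,-.1005])):
    z=load(f); print(label_ray(z,px,np.array(cc)), world(z,*np.round(px)))
# head from all views
for f in('top0','side0','w1','w2'):
    P,C=cloud(f)
    k=near(P,.47,.57,.02,.1,.015,.09); Q=P[k]; m=Q.mean(0); w,V=np.linalg.eigh(np.cov((Q-m).T)); print(f,'head',m,V[:,0],np.sqrt(w),k.sum(),Q.min(0),Q.max(0))
    k=near(P,.5,.6,.16,.31,.04,.06)&(C.max(1)<100); Q=P[k]
    if k.sum()>50:
        m=Q.mean(0); w,V=np.linalg.eigh(np.cov((Q-m).T)); t=(Q-m)@V[:,2]; print('handle',m,V[:,2],m+V[:,2]*t.min(),m+V[:,2]*t.max())
E
```

```text
(array([ 0.62345849, -0.07669344,  0.11822532]), np.float64(1.7273308520360706), np.float64(0.0013767253233604726)) [ 0.62272426 -0.07561885  0.11964119]
(array([ 0.62151244, -0.07696223,  0.12080777]), np.float64(1.7673749711980855), np.float64(0.0015088104933975721)) [ 0.62179743 -0.07694741  0.12043579]
top0 head [0.52027421 0.0604206  0.04513104] [ 0.18505598  0.77754495 -0.60098097] [0.00806285 0.01461257 0.01737432] 230 [0.48889248 0.04101045 0.01930431] [0.55161844 0.09885487 0.06657893]
handle [0.55951756 0.23004898 0.04477775] [-0.21860054 -0.97581274  0.00181763] [0.57257219 0.28832366 0.04466921] [0.54716007 0.17488627 0.04488051]
side0 head [0.5178232  0.06927121 0.04667435] [ 0.18100286  0.86384169 -0.47012285] [0.00819643 0.01307125 0.0172995 ] 208 [0.48551914 0.04549741 0.01842584] [0.55139728 0.09970217 0.06536435]
handle [0.55760969 0.23844315 0.04512438] [-0.22271322 -0.97485512  0.00750447] [0.57120944 0.29797166 0.04466612] [0.544224   0.17985163 0.04557542]
w1 head [0.5138213  0.07395188 0.04779337] [-0.26548385  0.91856972 -0.29282759] [0.00914752 0.01155492 0.01363494] 300 [0.48428053 0.04353736 0.02004046] [0.54011073 0.09975305 0.06413943]
handle [0.55713681 0.23554493 0.04433378] [-2.21770887e-01 -9.75098795e-01  1.14682785e-04] [0.57124255 0.29756613 0.04432649] [0.54192453 0.16865844 0.04434165]
w2 head [0.52290245 0.07480099 0.05097292] [0.2645903  0.80018191 0.53823869] [0.00742314 0.01197492 0.01298889] 694 [0.4908879  0.04434016 0.01983057] [0.55257306 0.09992283 0.06424486]
```

The label is at about (0.623, -0.077, 0.119), facing azimuth 1.745 rad, and its height matches the stated 119 mm. The handle axis azimuth is 1.347 rad, which the tool already matches once it is untilted. Next I move above the handle.

Call:
step_arm(increments=[[[-0.3,2,-1],[7,0,0]],[[-0.3,2,-1],[7,0,0]],[[-0.3,2,-2],[7,0,0]],[[-0.3,2,-2],[7,0,0]],[[-0.3,2,-2],[7,0,0]],[[-0.3,2,-2],[0,0,0]],[[-0.2,2,-2],[0,0,0]],[[-0.2,1.8,-2],[0,0,0]],[[0,0,-2],[0,0,0]],[[0,0,0],[0,0,0]]], fingers=1)

```text
clock: 4.2
tool_pos: [0.5528, 0.2174, 0.1181]
eef_rot: [0.782, 0.623, -0.002, -0.001]
contact_force: [-0.9, -0.4, -0.1]
opening: 1.002
finger_force: 0.0
```

```bash
python3 - <<'E'
from meas import *
s=r.get_state(); print(s['clock'],s['tool_pos'],s['eef_rot'])
snap('wrist','w3')
z=load('w3'); a=cv2.imread('pics/w3.png')
d=np.array([-.2215,-.9752,0]); o=np.array([.557,.2295,.038])
for x in(-70,-60,50,162): 
    p=proj(z,o+d*x/1000+[0,0,.008 if x<60 else 0]); cv2.circle(a,tuple(int(i) for i in p),3,(0,0,255),1)
cv2.imwrite('pics/w3a.png',a)
E
```

```text
4.2 [0.55278802 0.21736213 0.11808797] [ 7.81899192e-01  6.23402054e-01 -1.78455813e-03 -5.90778172e-04]
```

View pics/w3a.png

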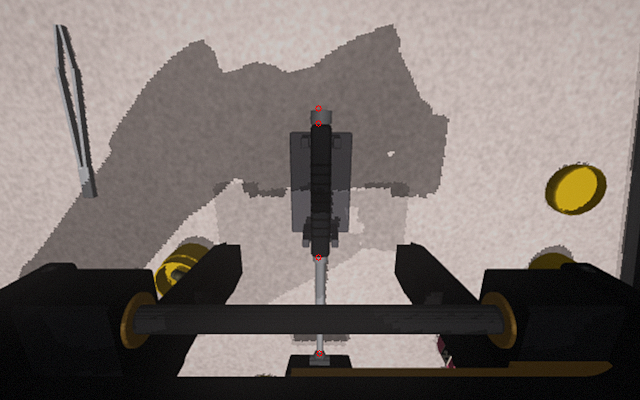

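The projected handle model (red) sits on the handle: tail at (318,108–124), front end at (318,257). The fingers are centred on it, between the posts. I descend and grip.

Call:
step_arm(increments=[[[0,0,-2],[0,0,0]],[[0,0,-2],[0,0,0]],[[0,0,-2],[0,0,0]],[[0,0,-1.5],[0,0,0]],[[0,0,-1],[0,0,0]],[[0,0,-1],[0,0,0]],[[0,0,-0.4],[0,0,0]],[[0,0,0],[0,0,0]],[[0,0,0],[0,0,0]],[[0,0,0],[0,0,0]]], fingers=1)

```text
clock: 5.25
tool_pos: [0.5545, 0.2186, 0.0213]
eef_rot: [0.782, 0.624, 0.001, 0.0]
contact_force: [-0.4, 0.7, 0.2]
opening: 1.003
finger_force: 0.0
```

Call:
step_arm(increments=[[[0,0,0],[0,0,0]],[[0,0,0],[0,0,0]],[[0,0,0],[0,0,0]],[[0,0,0],[0,0,0]],[[0,0,0],[0,0,0]],[[0,0,0],[0,0,0]],[[0,0,0],[0,0,0]],[[0,0,0],[0,0,0]],[[0,0,0],[0,0,0]],[[0,0,0],[0,0,0]]], fingers=0, grip_force=9)

```text
clock: 6.25
tool_pos: [0.5541, 0.2184, 0.0207]
eef_rot: [0.782, 0.624, 0.0, 0.0]
contact_force: [0.4, -0.6, 0.2]
opening: 0.18
finger_force: 9.0
```

Call:
step_arm(increments=[[[0,0,0.5],[0,0,0]],[[0,0,1],[0,0,0]],[[0,0,1.5],[0,0,0]],[[0,0,1.5],[0,0,0]],[[0,0,1.5],[0,0,0]],[[0,0,1.5],[0,0,0]],[[0,0,1.5],[0,0,0]],[[0,0,1],[0,0,0]],[[0,0,0],[0,0,0]],[[0,0,0],[0,0,0]]])

```text
clock: 7.25
tool_pos: [0.5539, 0.2185, 0.1207]
eef_rot: [0.782, 0.624, -0.0, -0.0]
contact_force: [0.5, 0.1, -1.7]
opening: 0.181
finger_force: 9.0
```

Call:
step_arm(increments=[[[0,0,0],[0,0,2]],[[0,0,0],[0,0,3]],[[0,0,0],[0,0,3]],[[0,0,0],[0,0,3]],[[0,0,0],[0,0,3]],[[0,0,0],[0,0,3]],[[0,0,0],[0,0,3]],[[0,0,0],[0,0,2.7]],[[0,0,0],[0,0,0]],[[0,0,0],[0,0,0]]])

```text
clock: 8.25
tool_pos: [0.5537, 0.2182, 0.1201]
eef_rot: [0.644, 0.765, -0.0, -0.0]
contact_force: [0.1, 0.9, -0.6]
opening: 0.18
finger_force: 9.0
```

```bash
python3 - <<'E'
from meas import *
s=r.get_state(); print(s['clock'],s['tool_pos'],s['eef_rot'],s['finger_force'],s['opening'])
for n,f in(('top','t4'),('side','s4'),('wrist','w4')): snap(n,f)
im=[]
d=np.array([.173,-.985,0]); h=s['tool_pos']+[0,0,.019]+d*.153
for f,w in(('t4',30),('s4',40),('w4',60)):
    z=load(f); p=proj(z,h); a=cv2.imread(f'pics/{f}.png'); u,v=[int(np.clip(x,w,m-w)) for x,m in zip(p,(640,400))]; print(f,p,u,v)
    im.append(cv2.resize(a[v-w:v+w,u-w:u+w],(260,260),interpolation=cv2.INTER_CUBIC))
cv2.imwrite('pics/c4.png',np.hstack(im))
for f in('t4','s4','w4'):
    P,C=cloud(f); D=P-h; k=(np.linalg.norm(D,axis=1)<.042); Q=P[k]
    # robust plane via RANSAC
    rng=np.random.default_rng(0); best=None
    for _ in range(500):
        a=Q[rng.choice(len(Q),3,False)]; n=np.cross(a[1]-a[0],a[2]-a[0]); L=np.linalg.norm(n)
        if L<1e-5: continue
        n/=L; e=np.abs((Q-a[0])@n)<.002
        if best is None or e.sum()>best.sum(): best=e
    q=Q[best]; m=q.mean(0); w,V=np.linalg.eigh(np.cov((q-m).T)); n=V[:,0]*np.sign(V[2,0]); print(f,len(Q),best.sum(),m,n,'elev',np.arcsin(n[2]),'az',np.arctan2(n[1],n[0]),np.sqrt(w))
E
```

```text
8.25 [0.55374351 0.21819001 0.12006874] [ 6.43950658e-01  7.65066823e-01 -4.76816122e-04 -2.78878282e-04] 8.998139672912657 0.17955706568336446
t4 [306.35921332 210.85653193] 306 210
s4 [304.66250964 227.91171504] 304 227
w4 [316.48911274 476.83134034] 316 340
t4 276 221 [0.58270853 0.05565466 0.14376673] [ 0.14933343 -0.86999249  0.46990701] elev 0.489185427142848 az -1.4008038263518756 [0.00084182 0.01500679 0.0184886 ]
s4 19 19 [0.55191302 0.05510757 0.13920166] [ 0.36075383 -0.81277866  0.45743581] elev 0.47510948564509314 az -1.1530664271024484 [0.00075593 0.00158193 0.01535275]Traceback (most recent call last):
  File "<stdin>", line 15, in <module>
  File "numpy/random/_generator.pyx", line 864, in numpy.random._generator.Generator.choice
ValueError: a must be a positive integer unless no samples are taken
```

View pics/c4.png

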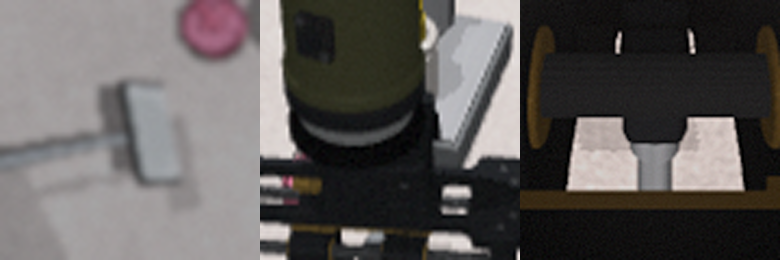

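The top view crop shows the glass as a light rectangle at about (150,130), framed in black. Its normal azimuth is -1.401 against the wanted -1.397. I'll cross-check the elevation on the first picture and work out the remaining move.

```bash
cat > plane.py <<'E'
from meas import *
def plane(f,h,rad=.042,th=.002):
    P,C=cloud(f); Q=P[np.linalg.norm(P-h,axis=1)<rad]; rng=np.random.default_rng(0); best=None
    for _ in range(800):
        a=Q[rng.choice(len(Q),3,False)]; n=np.cross(a[1]-a[0],a[2]-a[0]); L=np.linalg.norm(n)
        if L<1e-5: continue
        e=np.abs((Q-a[0])@n/L)<th
        if best is None or e.sum()>best.sum(): best=e
    q=Q[best]; m=q.mean(0); w,V=np.linalg.eigh(np.cov((q-m).T)); n=V[:,0]*np.sign(V[2,0])
    return m,n,np.arcsin(n[2]),np.arctan2(n[1],n[0]),np.sqrt(w),len(q)
E
python3 - <<'E'
from plane import *
for f,h in(('top0',[.518,.058,.045]),('t4',[.5827,.0557,.142])):
    for th in(.0012,.002,.003): m,n,e,a,w,k=plane(f,np.array(h),.042,th); print(f,th,m.round(4),round(e,3),round(a,3),w.round(4),k)
T=np.array([.5537,.2182,.1201])
m0,n0,e0,a0,*_=plane('t4',np.array([.5827,.0557,.142]))
pot=np.array([.6268,-.1003]); az=1.745; o=np.array([np.cos(az),np.sin(az),0])
mark=np.r_[pot,.119]+.024*o; lens=np.r_[pot,.335]; aim=mark+.18*(lens-mark)
g=mark+.05*o; n=aim-g; n/=np.linalg.norm(n); print('mark',mark,'glass',g,'elev',np.arcsin(n[2]),'az',np.arctan2(n[1],n[0]))
from scipy.spatial.transform import Rotation as Rr
de=np.arcsin(n[2])-e0; ax=np.cross(o*-1,[0,0,1]); R=Rr.from_rotvec(ax*de); print('pitch deg',np.degrees(ax*de))
T2=g-R.apply(m0-T); print('T2',T2,'shift cm',(T2-T)*100)
E
```

```text
top0 0.0012 [0.5191 0.0571 0.0446] 0.472 -1.822 [0.0007 0.014  0.0174] 136
top0 0.002 [0.5196 0.0572 0.0446] 0.479 -1.795 [0.001  0.0148 0.0177] 186
top0 0.003 [0.5198 0.0578 0.0454] 0.494 -1.807 [0.0013 0.0148 0.0182] 205
t4 0.0012 [0.5823 0.055  0.1427] 0.482 -1.402 [0.0006 0.0146 0.0179] 191
t4 0.002 [0.5825 0.0554 0.1435] 0.485 -1.401 [0.0008 0.0149 0.0184] 218
t4 0.003 [0.5824 0.056  0.1445] 0.497 -1.405 [0.0011 0.0151 0.0184] 236
mark [ 0.62264023 -0.07666324  0.119     ] glass [ 0.61397403 -0.02742     0.119     ] elev 0.6212240088540515 az -1.396592653589792
pitch deg [-7.67718083 -1.35108795  0.        ]
T2 [0.58598112 0.13074352 0.07341614] shift cm [ 3.22811231 -8.74564799 -4.66838556]
```

Call:
step_arm(increments=[[[0.5,-0.5,-0.5],[-1.5,-0.3,0]],[[0.5,-1,-0.5],[-1.5,-0.3,0]],[[0.5,-1,-0.7],[-1.5,-0.3,0]],[[0.5,-1,-0.7],[-1.5,-0.3,0]],[[0.5,-1,-0.7],[-1.7,-0.2,0]],[[0.4,-1,-0.7],[0,0,0]],[[0.2,-0.7,-0.5],[0,0,0]],[[0.1,-0.5,-0.4],[0,0,0]],[[0,0,0],[0,0,0]],[[0,0,0],[0,0,0]]])

```text
clock: 9.4
tool_pos: [0.5861, 0.1514, 0.0738]
eef_rot: [0.642, 0.763, -0.043, 0.052]
contact_force: [0.0, 0.1, -1.6]
opening: 0.18
finger_force: 9.0
```

```bash
python3 - <<'E'
from plane import *
s=r.get_state(); print(s['clock'],s['tool_pos'],s['eef_rot'],s['finger_force'])
snap('top','t5'); snap('side','s5')
h=np.array([.612,-.007,.119])
for th in(.0012,.002,.003): m,n,e,a,w,k=plane('t5',h,.038,th); print(th,m.round(4),round(e,3),round(a,3),w.round(4),k)
ims=[]
for f,w in(('t5',45),('s5',60)):
    u,v=proj(load(f),h).astype(int); u=np.clip(u,w,640-w); a=cv2.imread(f'pics/{f}.png'); ims.append(cv2.resize(a[v-w:v+w,u-w:u+w],(390,390),interpolation=cv2.INTER_CUBIC)); print(f,u,v)
cv2.imwrite('pics/c5.png',np.hstack(ims))
E
```

```text
9.4 [0.58610332 0.15139886 0.07378435] [ 0.6423712   0.76337603 -0.04326147  0.05239007] 8.998164825607091
0.0012 [ 0.6136 -0.0064  0.1201] 0.618 -1.396 [0.0007 0.0143 0.0177] 170
0.002 [ 0.6132 -0.0064  0.1198] 0.616 -1.414 [0.001  0.0145 0.0182] 222
0.003 [ 0.613  -0.0062  0.12  ] 0.626 -1.416 [0.0012 0.0148 0.0182] 243
t5 334 199
s5 301 213
```

View pics/c5.png

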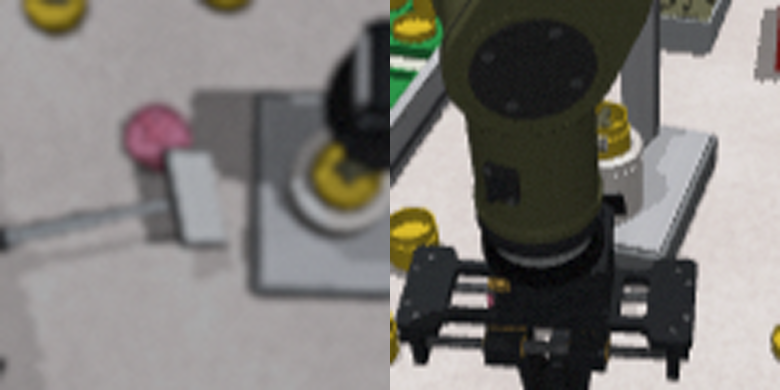

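The view shows the glass about 21 mm short of its target and clear of the pot and the pink look-alike, with the right tilt (0.618 against 0.621). This is the last approach.

Call:
step_arm(increments=[[[0.1,-0.3,-0.1],[0,0,0]],[[0,-0.4,0],[0,0,0]],[[0,-0.4,0],[0,0,0]],[[0,-0.4,0],[0,0,0]],[[0,-0.3,0],[0,0,0]],[[0,-0.2,0],[0,0,0]],[[0,-0.1,0],[0,0,0]],[[0,0,0],[0,0,0]],[[0,0,0],[0,0,0]],[[0,0,0],[0,0,0]]])

```text
clock: 10.5
tool_pos: [0.5871, 0.1307, 0.0727]
eef_rot: [0.642, 0.764, -0.043, 0.053]
contact_force: [-0.1, -0.2, -2.0]
opening: 0.181
finger_force: 9.0
```

```bash
python3 - <<'E'
from plane import *
from scipy.spatial.transform import Rotation as Rr
s=r.get_state(); print(s['clock'],s['tool_pos'],s['finger_force'],s['contact_force'])
snap('top','t6')
az=1.745; o=np.array([np.cos(az),np.sin(az),0]); pot=np.array([.6268,-.1003]); mark=np.r_[pot,.119]+.024*o; lens=np.r_[pot,.335]; aim=mark+.18*(lens-mark)
for th in(.0012,.002,.003):
    m,n,e,a,w,k=plane('t6',np.array([.614,-.0274,.119]),.038,th)
    y=np.cross([0,0,1],n); y/=np.linalg.norm(y); x=np.cross(y,n); D=aim-m; d=m-mark
    print(th,m.round(4),round(e,3),round(a,3),k,'out',d@o,'side',d@np.cross([0,0,1],o),'h',d[2],'aim xyz',(D@x).round(4),(D@y).round(4),(D@n).round(4))
P,C=cloud('t6'); k=near(P,.59,.66,-.14,-.06,.105,.14)&(C[:,0]-C[:,2]>40); print(P[k].mean(0),k.sum())
E
```

```text
10.5 [0.587092   0.13068697 0.07267212] 8.998164671938866 [-0.08098935 -0.17060965 -1.96388103]
0.0012 [ 0.6168 -0.028   0.1169] 0.613 -1.399 171 out 0.04894437490005453 side -0.0026849178606111793 h -0.0020822394536202105 aim xyz -0.0028 -0.0026 0.0671
0.002 [ 0.6156 -0.0277  0.1178] 0.61 -1.395 221 out 0.04947829886398464 side -0.0015914000156482585 h -0.001238359924696994 aim xyz -0.0021 -0.0017 0.0671
0.003 [ 0.615  -0.027   0.1186] 0.624 -1.403 239 out 0.05024879036187968 side -0.0010828460700724627 h -0.00041212322286601766 aim xyz -0.0 -0.0007 0.0672
[ 0.62061621 -0.09767943  0.11981943] 134
```

All values are well inside tolerance: the glass is about 50 mm out, 1–3 mm off in side and height, and the aim error is under 3 mm. I'm handing in.

```bash
python3 -c "
from plant import r
print(r.get_state()['qd'].round(4) if hasattr(r.get_state()['qd'],'round') else ''); print(r.finish_job())"
```

```text
[ 0.0003 -0.0011  0.0008 -0.0006  0.0009 -0.0013 -0.0008]
the job is handed in; nothing more can be done
None
```

I handed the job in with the mirror held still at 9 N, glass measured about 50 mm out from the label, within 3 mm sideways and in height, and aimed within 3 mm; the judge gave no verdict.

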